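Shut the document box and snap its seal with the sealing pliers

ROBOT

A 7-joint arm with a two-finger parallel gripper is mounted at the origin on a cart in front of the work surface, level with it; the furniture and walls round the work are solid. World frame = base frame: x ahead of the robot, y to its left, z up, the work surface at z = 0. Lengths are in m, angles in rad, forces in N, time in s.
With the tool pointing down it reaches from about 0.425 to 1.025 m from the base axis. Payload 3.6 kg.
Tool frame: the origin (TCP) lies on the centre line of the jaws, within the pads' length; the fingertips stand 25 mm ahead of it and the grasp point (between the pads) lies 6 mm ahead of it; z points along the fingers, y is the line along which they close (so a half turn about z gives the same grasp; the last joint's range is limited). The gripper opens to 85 mm and grips with 20 to 120 N. Pads are 22 mm wide; open, the fingers measure 114 mm over their backs; the gripper's body (76 mm by 85 mm) begins 54 mm behind the grasp point. The pads swing forward as they close: fully open they stand 13 mm farther back than shut.
Start: joints at [1.212, 0.591, 0.048, 1.609, -0.033, 0.943, -0.034], TCP at [0.19, -0.7, 0.256] pointing down, gripper open.
Joint ranges: [-2.69, 2.69], [-0.47, 2.24], [-1.27, 1.36], [0.19, 2.51], [-1.53, 4.68], [0.08, 2.07], [-3.09, 3.09]. Speed limits (rad/s): [2.57, 2.57, 3.14, 3.14, 3.14, 3.14, 3.14].

INTERFACE

Orientations are given as a rotation vector (axis times angle).
In Python, from plant import r gives the robot as it stands.
- The arm moves only by the tool shift_gripper, called after "Call:" as name(argument=value, ...) on one line, values as JSON. Schema: {"type":"object","properties":{"ticks":{"type":"array","items":{"type":"array","items":{"type":"array","items":{"type":"number"},"minItems":6,"maxItems":6},"minItems":1,"maxItems":20},"minItems":1,"maxItems":1},"jaw":{"type":"number"},"grip_force":{"type":"number"},"only":{"type":"string"},"quiet":{"type":"boolean"},"lines":{"type":"string"}},"required":["ticks"],"additionalProperties":false}. ticks is a list that holds a single list of rows (three levels of brackets), with 1 to 20 rows, each of 6 numbers: dx, dy, dz in units of 100 mm, then a rotation vector rx, ry, rz in units of 0.25 rad; each row is the pose to reach, as a shift and turn from the pose commanded when the call began, along the tool's axes at that moment; what a row does not reach only later rows make up. A row lasts 1/12 s, in which the tool goes at most 0.0417 m and 0.125 rad, less where a joint would pass 70% of its speed; a pose out of reach is approached as far as the arm can. jaw is the finger opening in m, set as the call begins (left out keeps the last). The fingers move at their own pace and stop on an object; grip_force is the grip in N (left out, the last holds). Time passes only in rows, so rows that do not move let the fingers close. The tool returns the time, the measured TCP pose, the force, the opening and the grip force at its end. only (a regular expression) keeps the lines of the reply that match it, lines (a string "A,B") keeps lines A to B, and quiet returns only ok. Input that does not fit is refused with a message, and nothing moves.
- r.read_state(): the state, without advancing time (a new reading comes with each control period).
- r.read_camera(name): name is "scene" or "top" or "wrist"; returns a dict with "frame" (384x512x3 uint8, red, green, blue), "fx", "fy", "cx", "cy" (pixels), "xyz" and "rotation" of the camera in the world. Camera axes: x right, y down, z forward; pixel columns grow to the right and rows downward; lengths in m; the calibration is good to about 2 mm. A picture is of the moment at which its call begins. There is no depth.
- r.sign_off(): hands the job in; it is judged then, once.
The state is a dict: "time_s": time; "joint_positions": joint angles; "dq": joint speeds; "joint_efforts": joint torques, N m; "tcp_pos": TCP position; "tcp_rot": TCP orientation; "force": force on the tool from outside, world axes, zero at the start; "wrist_torque": the same for the moment, N m; "gripper_width": finger opening in m; "finger_force": force on a finger pad.
Only numpy, scipy, OpenCV 4.12 (cv2) and the standard library are available. Lean on these libraries where they do the work, as an engineer would, in place of code of your own. Each camera call takes 0.05 s, during which the arm holds its last target. There are 200 camera calls.

TASK

Close the wooden document box and seal it: push its lid fully down, then use the sealing pliers from the fitted tray to squeeze the brass press stud on the front of the box between their two jaws until it snaps home through both lugs. Press the stud only with the pliers. Then lay the pliers down flat on the desk clear of the box, leaving the tumbler, the ink bottle and the rubber stamp standing where they are.

Things in the scene. Friction and masses are not known exactly. Their poses are not given: they have to be found in the camera images.
- deed_box: Dark wooden document box with brass fittings, fixed to the desk: 130 deep (x), 210 wide (y), 72 mm high with its lid shut. Origin on the desk under the middle of its FRONT face; +x into the box, away from the robot; +y to the robot's left; z up. Two upright brass lugs stand 40 mm out from the front face: the box's own lug at y = +0.5 to +3, z = 32 to 58 mm, and beside it the lid's.
- lid_angle (a joint): Lid angle, rad: 0 fully shut, positive open; starts 0.5 to 0.95 open. Hinge axis along the box's y at box x = +130, z = 64 mm. It stays where it is left (friction 0.4 N m) and shuts when its top is pushed down near the front edge with a few newtons. The lid is 8 mm thick, its top at z = 72 mm when shut.
- box_lid: The lid itself, 132 x 214 x 8 mm, dark wood. Origin in the middle of its front edge, on the underside: box (0, 0, 64) mm when shut; its x runs back to the hinge, 130 mm away, its z is square to the lid.
- lid_lug (a point): Middle of the lid's lug, an upright brass plate 4 mm thick that swings with the lid. Shut, it lies beside the box's lug at box y = -4.5 to -0.5, x = -40 to 0, z = 26 to 72 mm, with a round socket boss on its far (-y) side out to y = -8 mm, whose flat back is 15 mm across.
- seal_point (a point): On the press stud's axis between the two lugs, fixed to the box at box (-26, 0, 45) mm. The axis runs along the box's y. With the lid shut and the stud out, what the jaws must take in reaches from y = -8 (back of the socket boss) to y = +13 mm (face of the stud cap); snapped home the cap's face is at y = +5.5 mm.
- stud_travel (a joint): How far the stud is pressed in, towards the box's -y, in m: 0 out (start), 0.0075 or a little over snapped home. It takes 1 N at first, then rising to about 8 N near 0.002 m, beyond which it snaps in by itself and stays. If it is pressed in while the lid is up, its pin stops the lid's lug from coming down.
- press_stud: The brass press stud: a round cap 19 mm across (flat 14 mm face) on a pin with an 8 mm bulb, carried on the +y side of the box's lug. Origin in the middle of the cap's inner side, 2.5 mm under its face: box (-26, +10.5, 45) mm when out.
- pliers: Steel sealing pliers with black handles, 180 mm long, 18 mm thick, 0.15 to 0.25 kg, at the start flat in the tray. Origin on the underside below the pivot; +x to the jaws, z up; symmetric about y = 0 when open. At the pivot a flat-sided block 34 long (x), 30 wide (y), 18 mm high. Jaw tips at x = +54 mm. Centre of mass near x = -57 mm. This frame is one of the two halves (see pliers_arm).
- pliers_handles (a point): Where to take the handles: pliers (-62, 0, 9) mm, between them. Each handle is 12 wide, 18 mm high, from x = -30 to -125 mm. Over their outer faces they measure 68 mm here when open (72 at the rear end), 43 when fully squeezed. Squeezing by w here closes the jaws by about 0.75 w.
- pliers_jaws (a point): Between the jaws' two round facing pads (14 mm across): pliers (45, 0, 9) mm. 28 mm between the pads when open. The jaws are free back to x = +20 mm.
- pliers_arm (a joint): Angle by which the pliers are squeezed, rad: 0 open (start; a return spring holds them open, 7 N at the handles to begin, 11 N at the end), 0.40 fully closed, about 0.30 on a snapped seal. The middle line of jaws and handles turns by minus half this angle about z from pliers' +x, about the pivot.
- tray: Fitted wooden tray, fixed. Origin on the desk; covers x = -165 to +41, y = -75 to +75 mm; floor 8 mm thick. The pliers lie in it with their origin at tray (-30, 0, 8) mm, jaws to +x. Blocks 28 mm high stand so close beside the handles (x = -165 to -65) that no finger fits in; round the pivot and jaws the sides are open. A sill 18 mm high crosses the front end (x = +35 to +41).
- agate_tumbler: Bystander: mottled cylindrical tumbler, 70 mm across, 109 mm high, loose. Origin under its centre.
- ink_bottle: Bystander: square dark ink bottle with a black cap, 53 x 52 x 64 mm, loose. Origin under its centre.
- rubber_stamp: Bystander: wooden hand stamp, foot 30 x 46 mm, 78 mm high, loose. Origin under its centre.

How it is judged:
By the outcome, as a careful person would: the job done as asked, in the order asked, and still so for the second after the job is handed in, with the robot touching nothing.
It also fails if it takes over 72 s, if anything falls off the work surface, if the arm or the gripper's body presses on something with over 40 N, if the wrist force passes 120 N, or if a joint passes its speed limit or range.

## Working session

There is one attempt and no reset: what is moved stays moved. The work goes in short steps, Python scripts to look and compute and a tool call to move; the robot and the scene stay as the last step left them, time stands still between calls to the robot, and variables do not carry over. Pictures are saved under pics/ and viewed, at most 10 in all, crops included, and the job is handed in when it is done.

```bash
ls; mkdir -p pics
```

Create h.py:
```python
import numpy as np, cv2
from scipy.spatial.transform import Rotation as R
from plant import r
def snap(n,f):
    c=r.read_camera(n); cv2.imwrite('pics/'+f+'.png',c['frame'][:,:,::-1]); 
    import pickle; d={k:np.array(c[k]) for k in c}; pickle.dump(d,open('pics/'+f+'.pkl','wb')); return d
def load(f):
    import pickle; return pickle.load(open('pics/'+f+'.pkl','rb'))
def rot(c):
    q=np.array(c['rotation']); return q if q.shape==(3,3) else R.from_rotvec(q).as_matrix() if q.size==3 else R.from_quat(q).as_matrix()
def ray(c,u,v):
    d=rot(c)@np.array([(u-c['cx'])/c['fx'],(v-c['cy'])/c['fy'],1]); return np.array(c['xyz']),d
def onz(c,u,v,z):
    o,d=ray(c,u,v); return o+d*(z-o[2])/d[2]
def proj(c,P):
    p=(np.atleast_2d(P)-c['xyz'])@rot(c); return np.c_[p[:,0]/p[:,2]*c['fx']+c['cx'],p[:,1]/p[:,2]*c['fy']+c['cy']]
def tri(obs):
    A=np.zeros((3,3));b=np.zeros(3)
    for c,u,v in obs:
        o,d=ray(c,u,v); d=d/np.linalg.norm(d); M=np.eye(3)-np.outer(d,d); A+=M;b+=M@o
    return np.linalg.solve(A,b)
```

Run:
```python
from h import *
a=snap('scene','s0');b=snap('top','t0')
for c in (a,b): print(c['xyz'],c['rotation'],c['fx'],c['cx'],c['cy'])
cv2.imwrite('pics/st.png',cv2.resize(np.vstack([a['frame'],b['frame']])[:,:,::-1],None,fx=.78,fy=.78))
s=r.read_state(); print(s['tcp_pos'],s['tcp_rot'],s['time_s'],s['gripper_width'])
```

```text
pics
plant.py
[-0.45044333  0.72604307  0.7096873 ] [-1.08077327  2.06611273 -1.29605637] 449.95265365625846 257.1361187207654 182.60343845592132
[ 0.40142429 -0.04001369  0.97395672] [-2.13016597  2.10137082 -0.21597912] 347.6707407355211 253.5580722188267 189.5733843534472
[ 0.19027788 -0.69886991  0.2552555 ] [-3.11186976e+00 -4.16175211e-01  5.86350345e-04] 0.1 0.08566600089163035
```

View pics/t0.png

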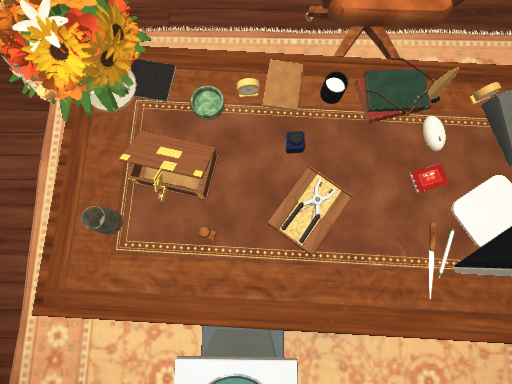

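View pics/s0.png

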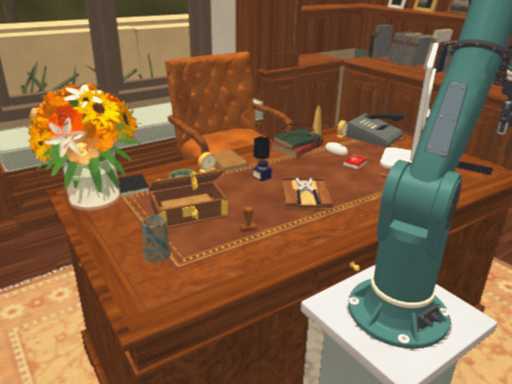

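The top view shows the box around (170,170) with its lid open, the tray and pliers around (311,210), the tumbler at (100,220), the stamp at (206,232) and the ink bottle at (295,142). Next I'll enlarge crops.

Run:
```python
from h import *
t=load('t0')['frame'][:,:,::-1]; s=load('s0')['frame'][:,:,::-1]
a=cv2.resize(t[115:265,75:235],None,fx=4,fy=4,interpolation=cv2.INTER_CUBIC)
cv2.imwrite('pics/c1.png',a)
b=cv2.resize(t[155:260,260:360],None,fx=5,fy=5,interpolation=cv2.INTER_CUBIC)
c=cv2.resize(s[160:265,135:255],None,fx=5,fy=5,interpolation=cv2.INTER_CUBIC)
cv2.imwrite('pics/c2.png',cv2.resize(c,None,fx=1,fy=1))
cv2.imwrite('pics/c3.png',b)
```

```text
(no output)
```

View pics/c1.png

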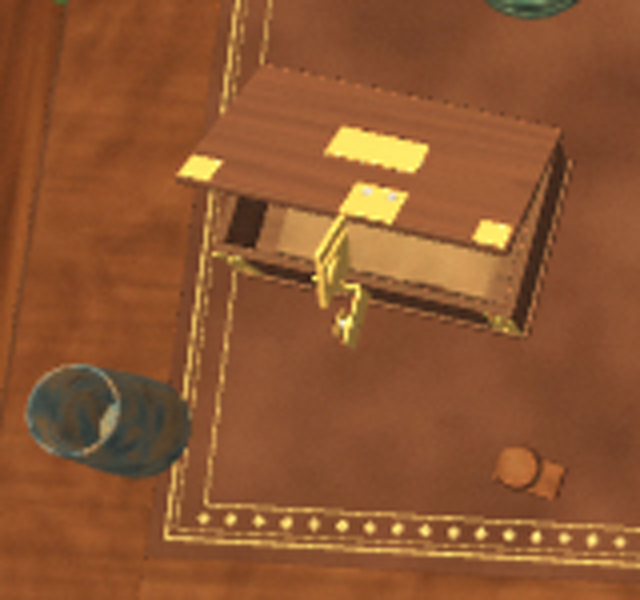

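View pics/c3.png

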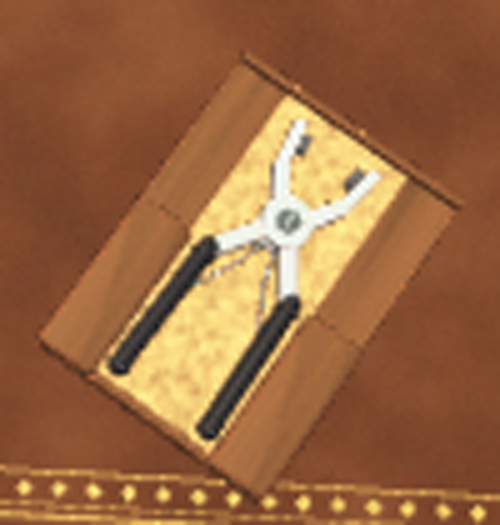

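View pics/c2.png

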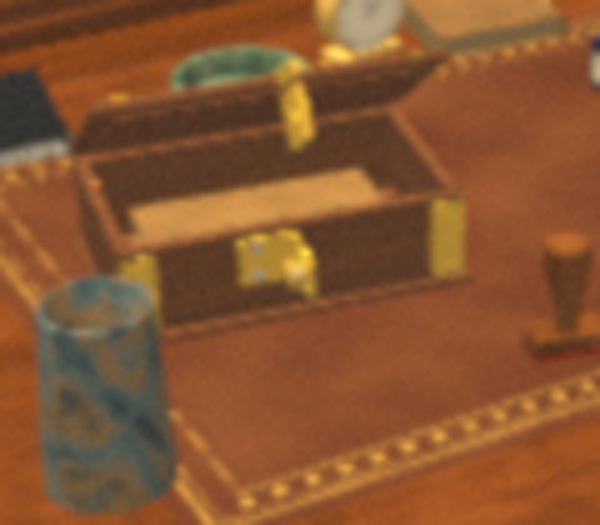

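In the top crops, the lid's front edge runs from (178,180) to (510,250) and its back edge from (265,67) to (560,130). The lugs are near (335,290). The pliers' pivot is at (288,222), the jaw tips at (300,122) and (378,175), and the handle ends at (118,370) and (208,435). In the scene crop, the box's front right edge runs from (465,195) to (467,278).

Create fit.py:
```python
from h import *
from scipy.optimize import least_squares
t=load('t0');s=load('s0')
T1=lambda u,v:(75+(u+.5)/4-.5,115+(v+.5)/4-.5)
T3=lambda u,v:(260+(u+.5)/5-.5,155+(v+.5)/5-.5)
S2=lambda u,v:(135+(u+.5)/5-.5,160+(v+.5)/5-.5)
def Rz(a): return R.from_rotvec([0,0,a])
def boxpt(p,P): return Rz(p[2]).apply(P)+[p[0],p[1],0]
def lidpt(p,P): # lid-frame point -> world
    q=np.array(P)-[130,0,0]; q=R.from_rotvec([0,p[3],0]).apply(q/1e3) ; return boxpt(p,q+[.130,0,.064])
obs=[(t,T1(178,180),1,(-2,107,8)),(t,T1(510,250),1,(-2,-107,8)),(t,T1(560,130),1,(130,-107,8)),(t,T1(265,67),1,(130,107,8)),
(s,S2(465,195),0,(0,-105,64)),(s,S2(467,278),0,(0,-105,0)),(t,T1(527,335),0,(0,-105,0)),(s,S2(165,333),0,(0,105,0)),(t,T1(217,250),0,(0,105,64))]
def f(p,full=False):
    e=[]
    for c,uv,l,P in obs:
        W=lidpt(p,P) if l else boxpt(p,np.array(P)/1e3)
        e.append(proj(c,W)[0]-uv)
    return np.array(e) if full else np.ravel(e)
if __name__=='__main__':
    o=least_squares(f,[.75,.2,0,.7],loss='soft_l1'); print('box',o.x); print(np.round(f(o.x,True),1))
    print('seal',boxpt(o.x,[-.026,0,.045]), proj(t,boxpt(o.x,[-.026,0.012,.045])),proj(s,boxpt(o.x,[-.026,0.012,.045])))
    pv=onz(t,*T3(288,222),.026); h=onz(t,*T3(163,402),.026); j=onz(t,*T3(339,148),.026)
    print('pliers',pv,h,j, np.linalg.norm(h-pv),np.linalg.norm(j-pv),np.arctan2(*(j-h)[1::-1]))
    for n,uv,z in (('tumbler',T1(72,412),.109),('stamp',T1(518,467),.078),('ink',(294,135),.064)): print(n,onz(t,*uv,z))
```

```bash
python3 fit.py
```

```text
box [ 0.59402422  0.1946709  -0.20445513  0.61867447]
[[-0.5 -0.3]
 [ 0.6  0.5]
 [ 1.8 -0.5]
 [-0.3 -0.9]
 [ 0.4 -1.4]
 [ 0.2  0.2]
 [ 0.6  0.3]
 [-7.   2.9]
 [-0.8  0.7]]
seal [0.56856576 0.19994977 0.045     ] [[160.71367614 195.7452198 ]] [[193.3063811 213.9197198]]
pliers [ 0.57131011 -0.21673895  0.026     ] [ 0.47124209 -0.14660139  0.026     ] [ 0.61369368 -0.24623028  0.026     ] 0.12220018525129134 0.05163434051558487 -0.6103149098662737
tumbler [0.50149632 0.36037177 0.109     ]
stamp [0.47360445 0.08523667 0.078     ]
ink [ 0.74307874 -0.14976471  0.064     ]
```

Create go.py:
```python
from h import *
BOX=[0.594,0.1947,-0.2045]
def B(x,y,z): # box mm -> world m
    c,s=np.cos(BOX[2]),np.sin(BOX[2]); x,y,z=x/1e3,y/1e3,z/1e3
    return np.array([BOX[0]+c*x-s*y,BOX[1]+s*x+c*y,z])
def rel(P,yaw):
    s=r.read_state(); T=R.from_rotvec(s['tcp_rot']); 
    G=R.from_euler('z',yaw)*R.from_euler('x',np.pi)
    print('shift',np.round(T.inv().apply(np.array(P)-s['tcp_pos']),4),np.round((T.inv()*G).as_rotvec(),4))
```

```bash
python3 -c "
from go import *
print(B(43,-35,190)); rel(B(43,-35,190),BOX[2]); rel([.42,-.3,.256],BOX[2])"
```

```text
[0.62899628 0.15169697 0.19      ]
shift [ 0.6468 -0.7053  0.0666] [-0.002   0.0006  0.4704]
shift [ 3.265e-01 -3.245e-01 -1.000e-04] [-0.002   0.0006  0.4704]
```

The rows are not in the units I measure in: shifts go in units of 100 mm and turns go in units of 0.25 rad. I convert before sending: -0.705 m is -7.05, 0.647 m is 6.47, 0.47 rad is 1.88.

Call:
shift_gripper(ticks=[[[3.2,-3.3,0,0,0,1.88],[3.2,-3.3,0,0,0,1.88],[3.2,-3.3,0,0,0,1.88],[3.2,-3.3,0,0,0,1.88],[3.2,-3.3,0,0,0,1.88],[3.2,-3.3,0,0,0,1.88],[3.2,-3.3,0,0,0,1.88],[3.2,-3.3,0,0,0,1.88],[3.2,-3.3,0,0,0,1.88],[3.2,-3.3,0,0,0,1.88],[6.47,-7.05,0,-0.008,0,1.88],[6.47,-7.05,0,-0.008,0,1.88],[6.47,-7.05,0,-0.008,0,1.88],[6.47,-7.05,0,-0.008,0,1.88],[6.47,-7.05,0,-0.008,0,1.88],[6.47,-7.05,0,-0.008,0,1.88],[6.47,-7.05,0,-0.008,0,1.88],[6.47,-7.05,0,-0.008,0,1.88],[6.47,-7.05,0,-0.008,0,1.88],[6.47,-7.05,0,-0.008,0,1.88]]], jaw=0, grip_force=20)

```text
time_s: 1.77
tcp_pos: [0.5752, 0.0415, 0.2561]
tcp_rot: [3.123, -0.32, -0.001]
force: [0.3, -0.4, -0.8]
gripper_width: -0.0001
finger_force: 0.0
```

```bash
python3 -c "
from go import *
print(r.read_state()['joint_positions']); rel(B(43,-35,190),BOX[2])"
```

```text
[-0.17961387  0.40565312  0.03747109  1.94998599 -0.01801622  0.78717474
 -1.90721869]
shift [ 0.0303 -0.119   0.0658] [0.0022 0.0001 0.0005]
```

In the tool's units: 0.162 m is 1.62, 0.161 m is 1.61, 0.002 rad is 0.008.

Call:
shift_gripper(ticks=[[[0.3,-1.19,0.3,0.008,0,0],[0.3,-1.19,0.3,0.008,0,0],[0.3,-1.19,0.3,0.008,0,0],[0.3,-1.19,0.3,0.008,0,0],[0.3,-1.19,0.66,0.008,0,0],[0.3,-1.19,0.66,0.008,0,0],[0.29,-1.19,0.86,0.008,0,0],[0.27,-1.19,1,0.008,0,0],[0.22,-1.19,1.14,0.008,0,0],[0.17,-1.19,1.25,0.008,0,0],[0.12,-1.19,1.36,0.008,0,0],[0.08,-1.19,1.47,0.008,0,0],[0.05,-1.19,1.57,0.008,0,0],[0.05,-1.19,1.6,0.008,0,0],[0.05,-1.19,1.61,0.008,0,0],[0.05,-1.19,1.62,0.008,0,0]]])

```text
time_s: 3.1
tcp_pos: [0.6032, 0.1537, 0.0968]
tcp_rot: [3.124, -0.322, -0.004]
force: [-6.7, -1.8, 25.3]
gripper_width: -0.0002
finger_force: 12.5
```

```bash
python3 -c "
from go import *
rel(B(18,-35,97),BOX[2])"
```

```text
shift [ 0.0007 -0.0033 -0.0002] [ 0.0015  0.0022 -0.0008]
```

Call:
shift_gripper(ticks=[[[0,0,-0.4,0,0,0],[0,0,-0.8,0,0,0],[0,0,-1.2,0,0,0]]])

```text
time_s: 3.35
tcp_pos: [0.6029, 0.1537, 0.2151]
tcp_rot: [3.124, -0.321, -0.004]
force: [0.5, 0.8, 0.4]
gripper_width: -0.0001
finger_force: 0.0
```

```bash
python3 -c "
from go import *
rel([.571-.04,-.217+.03,.25],-.61)"
```

```text
shift [-0.0011  0.3483 -0.0343] [0.0021 0.002  0.405 ]
```

Call:
shift_gripper(ticks=[[[0,3.49,-0.34,0.008,0.008,1.62],[0,3.49,-0.34,0.008,0.008,1.62],[0,3.49,-0.34,0.008,0.008,1.62],[0,3.49,-0.34,0.008,0.008,1.62],[0,3.49,-0.34,0.008,0.008,1.62],[0,3.49,-0.34,0.008,0.008,1.62],[0,3.49,-0.34,0.008,0.008,1.62],[0,3.49,-0.34,0.008,0.008,1.62],[0,3.49,-0.34,0.008,0.008,1.62],[0,3.49,-0.34,0.008,0.008,1.62],[0,3.49,-0.34,0.008,0.008,1.62]]], jaw=0.06)

```text
time_s: 4.27
tcp_pos: [0.5321, -0.1888, 0.2484]
tcp_rot: [-2.993, 0.948, -0.003]
force: [0.1, -0.0, -0.4]
gripper_width: 0.06
finger_force: 0.0
```

```bash
python3 -c "
from go import *
c=snap('wrist','w1'); print(proj(c,[[.571,-.217,.026]]))
rel([.571,-.217,.1],-.61)"
```

```text
[[261.1929471  122.87527458]]
shift [0.0486 0.0033 0.1482] [-0.0031 -0.0008 -0.    ]
```

View pics/w1.png

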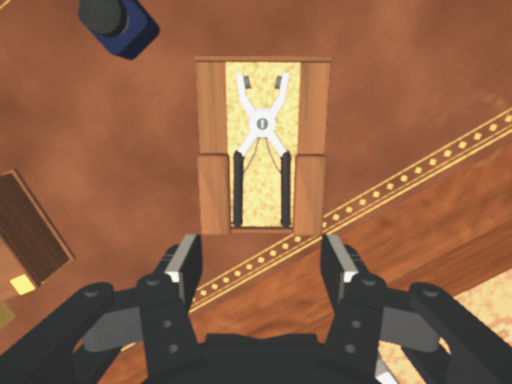

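```bash
python3 -c "
from go import *
c=load('w1');p=onz(c,262.5,124,.026);a=onz(c,262.5,225,.026);b=onz(c,263,77,.026);print(p,np.arctan2(*(b-a)[1::-1]))
rel([p[0],p[1],.036],-.61)"
```

```text
[ 0.56916913 -0.21748454  0.026     ] -0.6142482314640147
shift [0.0473 0.005  0.2122] [-0.0031 -0.0008 -0.    ]
```

In the tool's units: 0.212 m is 2.12, 0.2 m is 2, -0.003 rad is -0.012.

Call:
shift_gripper(ticks=[[[0.48,0.04,0.3,-0.012,-0.004,0],[0.48,0.04,0.7,-0.012,-0.004,0],[0.48,0.04,1.1,-0.012,-0.004,0],[0.48,0.04,1.5,-0.012,-0.004,0],[0.48,0.04,1.8,-0.012,-0.004,0],[0.48,0.04,2,-0.012,-0.004,0],[0.48,0.04,2.12,-0.012,-0.004,0],[0.48,0.04,2.12,-0.012,-0.004,0]]])

```text
time_s: 4.98
tcp_pos: [0.5699, -0.2147, 0.0334]
tcp_rot: [-2.998, 0.938, 0.008]
force: [0.0, -0.4, -0.2]
gripper_width: 0.0599
finger_force: 0.0
```

Call:
shift_gripper(ticks=[[[0,0,0,0,0,0],[0,0,0,0,0,0],[0,0,0,0,0,0],[0,0,0,0,0,0],[0,0,0,0,0,0],[0,0,0,0,0,0]]], jaw=0.01, grip_force=50)

```text
time_s: 5.48
tcp_pos: [0.5728, -0.2181, 0.0383]
tcp_rot: [2.997, -0.942, 0.008]
force: [0.3, 0.7, 8.0]
gripper_width: 0.0298
finger_force: 43.3
```

Call:
shift_gripper(ticks=[[[0,0,-0.1,0,0,0],[0,0,-0.2,0,0,0],[0,0,-0.4,0,0,0],[0,0,-0.8,0,0,0],[0,0,-0.8,0,0,0]]], grip_force=80)

```text
time_s: 5.9
tcp_pos: [0.5742, -0.2193, 0.1225]
tcp_rot: [2.996, -0.943, 0.018]
force: [1.8, -0.8, -1.7]
gripper_width: 0.0283
finger_force: 70.9
```

```bash
python3 -c "
from go import *
rel([.66,-.02,.12],BOX[2]);rel([.66,-.02,.032],BOX[2])"
```

```text
shift [-0.0439 -0.2125  0.0026] [-1.000e-04 -1.140e-02 -4.054e-01]
shift [-0.0449 -0.2123  0.0906] [-1.000e-04 -1.140e-02 -4.054e-01]
```

Call:
shift_gripper(ticks=[[[-0.44,-2.125,0,0,-0.044,-1.62],[-0.44,-2.125,0,0,-0.044,-1.62],[-0.44,-2.125,0,0,-0.044,-1.62],[-0.44,-2.125,0,0,-0.044,-1.62],[-0.44,-2.125,0,0,-0.044,-1.62],[-0.44,-2.125,0,0,-0.044,-1.62],[-0.44,-2.125,0,0,-0.044,-1.62],[-0.44,-2.125,0,0,-0.044,-1.62]]])

```text
time_s: 6.57
tcp_pos: [0.6562, -0.017, 0.1162]
tcp_rot: [-3.123, 0.316, 0.016]
force: [-0.7, -0.2, -2.6]
gripper_width: 0.0281
finger_force: 77.1
```

```bash
python3 -c "
from go import *
rel([.66,-.02,.032],BOX[2]);c=snap('wrist','w2');d=snap('scene','s2')
f=np.vstack([cv2.resize(c['frame'],(400,300)),cv2.resize(d['frame'][130:280,120:320],(400,300))]);cv2.imwrite('pics/w2b.png',f[:,:,::-1])"
```

```text
shift [0.0052 0.0023 0.0841] [-0.0013  0.0103  0.0028]
```

View pics/w2b.png

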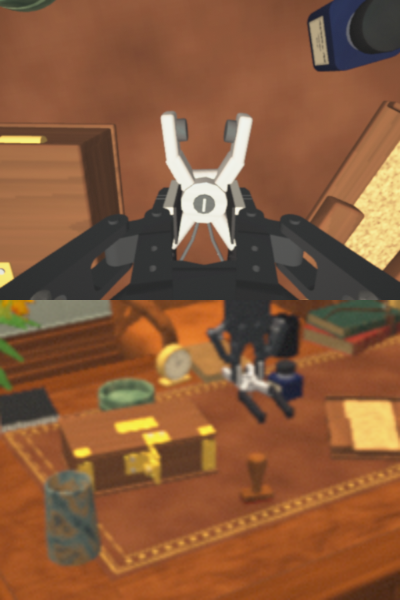

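The wrist view shows the pliers held square by the pivot. In the scene view the lid is shut and the bystanders are standing. I'll lower the pliers to the desk next.

Call:
shift_gripper(ticks=[[[0.03,0,0.3,0,0,0],[0.03,0,0.5,0,0,0],[0.03,0,0.65,0,0,0],[0.03,0,0.75,0,0,0],[0.03,0,0.81,0,0,0],[0.03,0,0.85,0,0,0],[0.03,0,0.85,0,0,0]]])

```text
time_s: 7.25
tcp_pos: [0.6583, -0.0192, 0.0314]
tcp_rot: [-3.123, 0.321, 0.017]
force: [-0.2, 0.0, -1.1]
gripper_width: 0.0281
finger_force: 77.0
```

```bash
python3 -c "
from go import *
print(r.read_state()['wrist_torque'])"
```

```text
[-0.02195303  0.14202739 -0.0254654 ]
```

In the tool's units: -0.13 m is -1.3, -0.09 m is -0.9.

Call:
shift_gripper(ticks=[[[0,0,0.01,0,0,0],[0,0,0.01,0,0,0],[0,0,0.01,0,0,0],[0,0,-0.2,0,0,0],[0,0,-0.5,0,0,0],[0,0,-0.9,0,0,0],[-0.3,0,-1.3,0,0,0],[-0.6,0,-1.3,0,0,0],[-0.9,0,-1.3,0,0,0],[-0.9,0,-1.3,0,0,0]]], jaw=0.06)

```text
time_s: 8.08
tcp_pos: [0.5645, 0.0007, 0.1627]
tcp_rot: [-3.123, 0.317, 0.026]
force: [-1.7, 0.3, -0.5]
gripper_width: 0.06
finger_force: 0.0
```

```bash
python3 -c "
from go import *
c=snap('wrist','w3');print(r.read_state()['tcp_pos'])"
```

```text
[5.68126094e-01 1.43222460e-04 1.62682007e-01]
```

View pics/w3.png

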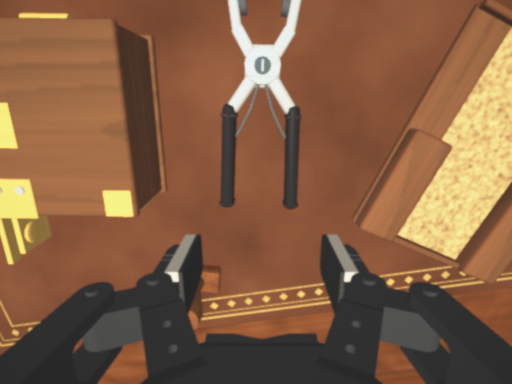

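The pliers lie flat on the desk, with the pivot at (262,65) and the handle ends at (227,203) and (291,204).

```bash
python3 -c "
from go import *
c=load('w3');p=onz(c,262.5,65,.018);a=onz(c,259.2,203.5,.018);v=(p-a)/np.linalg.norm(p-a);y=np.arctan2(v[1],v[0]);print(p,a,y,np.linalg.norm(p-a))
g=p-.062*v; rel([g[0],g[1],.05],y);rel([g[0],g[1],.022],y)"
```

```text
[ 0.65853673 -0.02008415  0.018     ] [0.54274506 0.00650053 0.018     ] -0.2256795027241346 0.11880427544114742
shift [0.032  0.0003 0.1123] [-0.0013  0.0125  0.0229]
shift [0.0324 0.0004 0.1403] [-0.0013  0.0125  0.0229]
```

Call:
shift_gripper(ticks=[[[0.32,0,0.2,-0.004,0.05,0.092],[0.32,0,0.5,-0.004,0.05,0.092],[0.32,0,0.8,-0.004,0.05,0.092],[0.32,0,1,-0.004,0.05,0.092],[0.32,0,1.2,-0.004,0.05,0.092],[0.325,0,1.3,-0.004,0.05,0.092],[0.325,0,1.37,-0.004,0.05,0.092],[0.325,0,1.37,-0.004,0.05,0.092],[0.325,0,1.37,-0.004,0.05,0.092]]], jaw=0.085)

```text
time_s: 8.88
tcp_pos: [0.603, -0.0068, 0.025]
tcp_rot: [-3.121, 0.356, -0.006]
force: [-0.4, 1.0, 0.2]
gripper_width: 0.0849
finger_force: 0.0
```

```bash
python3 -c "
from go import *
rel([.5981,-.0063,.022],-.2257)"
```

```text
shift [-0.0049  0.0006  0.0029] [-0.0006 -0.0036 -0.0016]
```

In the tool's units: -0.003 m is -0.03, 0.003 m is 0.03, -0.003 rad is -0.012.

Call:
shift_gripper(ticks=[[[-0.03,0,0.03,0,-0.012,0],[-0.03,0,0.03,0,-0.012,0],[-0.03,0,0.03,0,-0.012,0],[-0.03,0,0.03,0,-0.012,0],[-0.03,0,0.03,0,-0.012,0]]], jaw=0.065, grip_force=40)

```text
time_s: 9.3
tcp_pos: [0.5997, -0.0058, 0.0228]
tcp_rot: [-3.12, 0.356, -0.001]
force: [-0.7, 0.3, 6.0]
gripper_width: 0.0654
finger_force: 8.6
```

Call:
shift_gripper(ticks=[[[0,0,-0.1,0,0,0],[0,0,-0.3,0,0,0],[0,0,-0.5,0,0,0],[0,0,-0.7,0,0,0],[0,0,-0.7,0,0,0]]])

```text
time_s: 9.72
tcp_pos: [0.6016, -0.0063, 0.0954]
tcp_rot: [-3.12, 0.356, -0.01]
force: [0.7, -1.0, -1.7]
gripper_width: 0.0652
finger_force: 6.9
```

```bash
python3 -c "
from go import *
c=snap('wrist','w4')
rel(B(-133-50,1,130),BOX[2])"
```

```text
shift [-0.2347 -0.1911 -0.0369] [-0.0014 -0.0041 -0.0228]
```

View pics/w4.png

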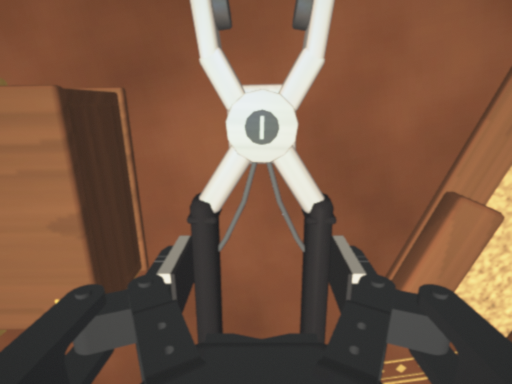

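In the tool's units: -0.235 m is -2.35, -0.191 m is -1.91, -0.023 rad is -0.092.

Call:
shift_gripper(ticks=[[[0,0,-0.42,0,0,0],[0,-0.3,-0.42,0,0,0],[-2.35,-1.91,-0.42,-0.004,-0.016,-0.092],[-2.35,-1.91,-0.42,-0.004,-0.016,-0.092],[-2.35,-1.91,-0.42,-0.004,-0.016,-0.092],[-2.35,-1.91,-0.42,-0.004,-0.016,-0.092],[-2.35,-1.91,-0.42,-0.004,-0.016,-0.092],[-2.35,-1.91,-0.42,-0.004,-0.016,-0.092],[-2.35,-1.91,-0.42,-0.004,-0.016,-0.092],[-2.35,-1.91,-0.42,-0.004,-0.016,-0.092],[-2.35,-1.91,-0.42,-0.004,-0.016,-0.092],[-2.35,-1.91,-0.42,-0.004,-0.016,-0.092],[-2.35,-1.91,-0.42,-0.004,-0.016,-0.092]]])

```text
time_s: 10.85
tcp_pos: [0.4141, 0.2317, 0.1334]
tcp_rot: [3.124, -0.324, -0.007]
force: [0.5, 0.1, -1.9]
gripper_width: 0.0649
finger_force: 6.8
```

```bash
python3 -c "
from go import *
c=snap('wrist','w5');s=r.read_state();T=R.from_rotvec(s['tcp_rot']);print(s['joint_positions'])
c4=load('w4');T4=R.from_rotvec([-3.12,.356,-.01])
for u,v in((262,127),(262.5,12)):print(T4.inv().apply(onz(c4,u,v,.0955-.0045)-[.6016,-.0063,.0954]))
rel(B(-183,1,60),BOX[2])
print(proj(c,[B(-26,13,45),B(-26,-8,45),B(-40,3,58),B(-40,-4.5,72)]))
cv2.imwrite('pics/w5b.png',cv2.resize(c['frame'][:260,130:400],None,fx=2.2,fy=2.2,interpolation=cv2.INTER_CUBIC)[:,:,::-1])
"
```

```text
[-0.67349249  0.49138706  0.09206292  2.25623803 -0.11622612  0.40195431
 -2.26308067]
[0.06132395 0.00076735 0.00477732]
[0.10232146 0.00088339 0.00503032]
shift [ 0.0006 -0.0016  0.0735] [ 0.0013  0.0041 -0.0027]
[[236.45047637 -57.14169748]
 [273.08789356 -57.15390857]
 [253.61461059 -38.24185644]
 [267.98761367 -50.40086526]]
```

View pics/w5b.png

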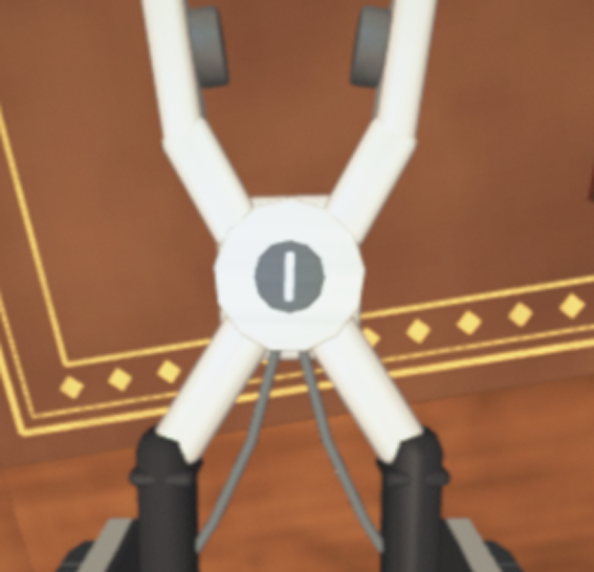

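In the tool's units: 0.074 m is 0.74, 0.07 m is 0.7, 0.004 rad is 0.016.

Call:
shift_gripper(ticks=[[[0,-0.02,0.3,0,0.016,-0.008],[0,-0.02,0.55,0,0.016,-0.008],[0,-0.02,0.7,0,0.016,-0.008],[0,-0.02,0.74,0,0.016,-0.008],[0.13,-0.02,0.74,0,0.016,-0.008],[0.24,-0.02,0.74,0,0.016,-0.008],[0.28,-0.02,0.74,0,0.016,-0.008],[0.28,-0.02,0.74,0,0.016,-0.008]]])

```text
time_s: 11.57
tcp_pos: [0.4446, 0.2289, 0.0608]
tcp_rot: [-3.123, 0.322, -0.007]
force: [-0.4, -0.7, -1.6]
gripper_width: 0.0653
finger_force: 6.9
```

```bash
python3 -c "
from go import *
c=snap('wrist','w6');s=snap('scene','s6')
rel(B(-132,1.8,60),BOX[2])
print(proj(c,[B(-26,13,45),B(-26,-8,45),B(-40,3,58),B(-40,-4.5,72)]))
a=cv2.resize(c['frame'][:160,150:380],(690,480),interpolation=cv2.INTER_CUBIC)
cv2.imwrite('pics/w6b.png',a[:,:,::-1])
"
```

```text
shift [0.024  0.001  0.0005] [-0.0005 -0.0007  0.0012]
[[233.9579735  -54.14920146]
 [289.88830979 -54.20508923]
 [260.49976397 -24.77057458]
 [285.13721889 -43.37234259]]
```

View pics/w6b.png

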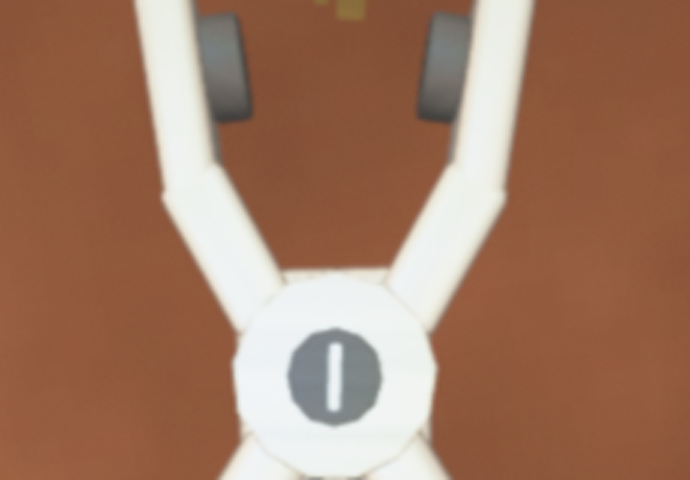

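The wrist crop shows the jaw pads at (225,68) and (443,68). The lower ends of the two lugs are just coming into view between them, around (350,8) and (321,2). I've used up my picture views, so the remaining checks are numeric.

```bash
python3 -c "
from go import *
c=load('w6')
print(proj(c,[B(-40,-.5,26),B(-40,-4.5,26),B(-40,3,32),B(-40,.5,32)]))
f=c['frame'][:10,245:285].astype(int); m=(f[...,0]>130)&(f[...,1]>100)&(f[...,2]<100)&(f[...,1]>.68*f[...,0])
for i in range(8): print(i,np.where(m[i])[0]+245)
for z in (.045+.009,.045): pass
"
```

```text
[[268.51786203   3.83649759]
 [277.42411016   3.83039843]
 [260.69141027  -0.48986097]
 [266.50459909  -0.49397841]]
0 [256 257 258 263 264 265 266 267 268 269 270]
1 [263 264 265 266 267 268 269 270]
2 [263 264 265 266 267 268 269 270]
3 [263 264 265 266 267 268 269 270]
4 [263 264 265 266 267 268 269 270]
5 [263 264 265 266 267 268 269 270]
6 []
7 []
```

In the tool's units: 0.0235 m is 0.235, 0.001 m is 0.01.

Call:
shift_gripper(ticks=[[[0,-0.023,0.01,0,0,0],[0.06,-0.023,0.01,0,0,0],[0.12,-0.023,0.01,0,0,0],[0.18,-0.023,0.01,0,0,0],[0.23,-0.023,0.01,0,0,0],[0.235,-0.023,0.01,0,0,0],[0.235,-0.023,0.01,0,0,0]]])

```text
time_s: 12.25
tcp_pos: [0.465, 0.2265, 0.0586]
tcp_rot: [3.125, -0.318, -0.0]
force: [-0.1, 0.9, -1.8]
gripper_width: 0.065
finger_force: 6.9
```

```bash
python3 -c "
from go import *
c=snap('wrist','w7');print(r.read_state()['tcp_pos'],r.read_state()['force'])
g=c['frame'][:64,215:310].astype(int)
m=(g[...,0]>120)&(g[...,1]>.68*g[...,0])&(g[...,2]<.65*g[...,0]); k=(abs(g[...,0]-g[...,2])<30)
for i in range(0,64,2): print('%2d '%i+''.join('Y' if a else ('#' if b and x[0]<150 else 'w' if b else '.') for a,b,x in zip(m[i],k[i],g[i])))
"
```

```text
[0.46437948 0.2265472  0.05850578] [ 0.4770478   0.64779671 -2.30276449]
 0 Y..............YYYYYYYY...........YYYYYYYYYYYYYYYYYYYYYYYYYYYYYYYYYYYYYYYYY.................Y.w
 2 ...............YYYYYYYY.wwwwwwww..YYYYYYYYYYYYYYYYYYYYYYYYYYYYYYYYYYYYYYYYY..................ww
 4 #.Y..YY........YYYYYYYY.wwwwwwwww.YYYYYYYYYYYYYYYYYYYYYYYYYYYYYYYYYYYYYYYY.......##.........#ww
 6 ##############.YYYYYYYY.wwwwwwwww.YYYYYYYYYYYYYYYYYYYYYYYYYYYYYYYYYYYYYYYY.....##############ww
 8 ###############YYYYYYYY..wwwwwww..YYYYYYYYYYYYYYYYYYYYYYYYYYYYYYYYYYYYYYYY....###############ww
10 ###############YYYYYYYYY...wwwww..YYYYYYYYYYYYYYYYYYYYYYYYYYYYYYYYYYYYYYYY....##############www
12 ###############.YYYYYYYY.wwwwwww..YYYYYYYYYYYYYYYYYYYYYYYYYYYYYYYYYYYYYYYY....##############www
14 w##############.YYYYYYYY.#######.YYYYYYYYYYYYYYYYYYYYYYYYYYYYYYYYYYYYYYYYY...###############www
16 w###############YYYYYYYYYY......YYYYYYYYYYYYYYYYYYYYYYYYYYYYYYYYYYYYYYYYYY...#############
[... 1582 characters left out ...]
wwwwwww
50 wwwwww##...................................YYYYYYY.YYYYYYYYYYY.......................#wwwwwwwww
52 wwwwww##.Y...................................YYY...YYYYYYYYYY......................Y.#wwwwwwwww
54 wwwwwwww#Y.........................................YYYYYYYYY.......................Y.wwwwwwwwww
56 wwwwwwwww.Y.......................................................................Y.wwwwwwwwwww
58 wwwwwwwwww.Y.....................................................................Y.wwwwwwwwwwww
60 wwwwwwwwwww.Y.....................................................................wwwwwwwwwwwww
62 wwwwwwwwwwww.....................................................................wwwwwwwwwwwwww
```

```bash
python3 -c "
from go import *
c=load('w7');T=R.from_rotvec([3.125,-.318,0]);p=np.array([.4644,.2265,.0586])
a=np.linspace(0,2*np.pi,25)
W=lambda x,y,z:p+T.apply(np.array([x,y,z])/1e3)
P=[W(106+7*np.cos(t),-12.8,13+7*np.sin(t)) for t in a]
C=[B(-26+9.5*np.cos(t),12,45+9.5*np.sin(t)) for t in a]
C2=[B(-26+9.5*np.cos(t),10.5,45+9.5*np.sin(t)) for t in a]
S=[B(-26+7.5*np.cos(t),-8,45+7.5*np.sin(t)) for t in a]
for q in(P,C,C2,S):
  v=proj(c,q);i=v[:,1].argmax();print('max v',v[i],np.degrees(a[i]),'u range',v[:,0].min(),v[:,0].max())
print('pivot',proj(c,W(61.3,.8,4.8)),'lug rear',proj(c,[B(-40,-2.5,26),B(-40,-2.5,72),B(-40,1.75,58),B(-40,1.75,32)]))
g=c['frame'];print(g[120:134:3,262])
"
```

```text
max v [228.32179076  29.14548243] 165.0 u range 225.15168374635624 229.20261512928425
max v [243.07170164  32.74509527] 194.99999999999997 u range 240.7493441529995 243.73304546943035
max v [246.79830493  32.75534744] 194.99999999999997 u range 244.98207796354097 247.32615088547286
max v [293.03760481  27.2417667 ] 194.99999999999997 u range 292.13257160592354 296.4953454713874
pivot [[262.47115964 128.48844208]] lug rear [[276.77344961  52.14802143]
 [284.30041736  29.83492447]
 [269.48887567  38.52451015]
 [267.82982962  50.05229752]]
[[225 232 235]
 [224 231 233]
 [224 231 233]
 [223 230 233]
 [216 224 227]]
```

Create pitch.py:
```python
from go import *
from scipy.optimize import least_squares
def fit(c,tp,tr,pivv,padrear,padfront,gappx,gap):
    T=R.from_rotvec(tr);a=np.linspace(0,2*np.pi,73)
    def model(q):
        x,z,th=q  # pivot origin(underside) in tool mm, pitch jaw-down
        def W(px,py,pz): # pliers->tool: x fwd, y -> -y, z -> -z(tool z down)
            v=np.array([x+px*np.cos(th)+pz*np.sin(th)*-1*-1*0+pz*np.sin(th), -py, z+px*np.sin(th)-pz*np.cos(th)]); return tp+T.apply(v/1e3)
        pv=proj(c,W(0,0,18))[0]
        cir=np.array([proj(c,W(45+7*np.cos(t),gap/2,9+7*np.sin(t)))[0] for t in a])
        tl=proj(c,[W(45,gap/2,16),W(45,-gap/2,16)])
        return np.array([pv[1]-pivv,cir[:,1].max()-padrear,(cir[:,1].min()-padfront)*(padfront is not None and 1) if padfront is not None else 0,abs(tl[1,0]-tl[0,0])-gappx])
    o=least_squares(model,[61,22,0.05]);print(o.x,o.fun);return o.x
if __name__=='__main__':
    print(load('w6')['fx'],load('w6')['cy'])
    fit(load('w4'),np.array([.6016,-.0063,.0954]),[-3.12,.356,-.01],127,28,None,63,25.75)
    fit(load('w5'),np.array([.4141,.2317,.1334]),[3.124,-.324,-.007],125,39,4,56,25.75)
    fit(load('w6'),np.array([.4446,.2289,.0608]),[-3.123,.322,-.007],125.3,40.5,4,55.3,25.75)
```

```bash
python3 pitch.py
```

```text
301.04486044764974 190.33580953910771
[63.6833814  37.32471998 -0.14615779] [-2.23133158  2.10867327  0.          2.79982739]
[63.0347891  53.49364272 -0.1483995 ] [-1.26515189  0.36328161  0.79635252  2.09025007]
[62.90793876 54.30387653 -0.15568097] [-1.26476092 -0.48535566  1.60324952  2.55741038]
```

Run:
```python
from go import *
tp={'w4':([.6016,-.0063,.0954],[-3.12,.356,-.01]),'w6':([.4446,.2289,.0608],[-3.123,.322,-.007]),'w7':([.4644,.2265,.0586],[3.125,-.318,0])}
for n in tp:
    c=load(n);p,q=tp[n];T=R.from_rotvec(q);print(n,'cam in tool',T.inv().apply(c['xyz']-p).round(4),(T.inv()*R.from_matrix(rot(c))).as_rotvec().round(3))
    g=c['frame'].astype(int)
    def runs(v,lo=180,hi=345):
        s=g[v,lo:hi]; lab=np.where((s.min(1)>165),'w',np.where((s.max(1)-s.min(1)<32)&(s.max(1)<165)&(s.max(1)>35),'#',np.where(s.max(1)<=35,'k','.')))
        out=[];st=0
        for i in range(1,len(lab)+1):
            if i==len(lab) or lab[i]!=lab[st]:
                if i-st>2: out.append(f'{lab[st]}{st+lo}-{i-1+lo}')
                st=i
        return ' '.join(out)
    for v in (6,14,20,26,30,34,38,42,60,110,118,126,134,190,205,220,235): print(v,runs(v))
```

```text
w4 cam in tool [ 0.0717  0.0003 -0.1183] [-0.229 -0.228  1.558]
6 .180-191 w192-209 #211-228 .229-294 #295-312 w313-331 .332-344
14 .180-192 w193-210 #212-230 .231-293 #294-310 w312-329 .330-344
20 .180-193 w194-211 #213-230 .231-292 #293-309 w311-329 .331-344
26 .180-194 w195-213 #214-231 .232-292 #293-308 w310-327 .328-344
30 .180-195 w196-213 #215-219 .220-304 #305-307 w309-327 .328-344
34 .180-196 w197-214 #216-218 .219-304 #305-307 w308-326 .327-344
38 .180-196 w197-214 #216-219 .220-304 w308-325 .326-344
42 .180-197 w198-215 #217-219 .220-303 w307-325 .326-344
60 .180-199 w200-225 .228-296 w297-323 .324-344
110 .180-228 w229-259 #260-264 w265-294 .295-344
118 .180-226 w227-246 #247-259 w260-264 #265-275 w277-295 .296-344
126 .180-225 w226-244 #245-258 w260-263 #264-278 w279-296 .297-344
134 .180-226 w227-246 #247-258 w259-263 #264-276 w277-295 .296-344
190 .180-203 w204-229 .230-244 #245-248 .249-273 #274-278 .279-291 w292-317 .320-344
205 .180-190 #191-210 w211-220 .221-239 #240-244 .245-278 #279-283 .284-301 w302-312 #313-332 .333-344
220 .180-186 #187-218 .219-232 #233-236 .
[... 1940 characters left out ...]
.180-201 w202-218 .222-300 w303-319 .320-344
60 .180-204 w205-225 .226-296 w297-316 .317-344
110 .180-229 w230-256 #258-264 w266-291 .292-344
118 .180-228 w229-247 #248-258 w259-263 #264-275 w276-293 .294-344
126 .180-227 w228-245 #246-258 w259-263 #264-276 w277-294 .295-344
134 .180-228 w229-248 #249-258 w259-263 #264-274 w275-293 .294-344
190 .180-204 w205-229 .230-244 #245-248 .249-273 #274-277 .278-292 w293-317 .318-344
205 .180-191 #192-212 w213-219 .222-238 #239-243 .244-278 #279-283 .284-301 w302-309 #310-330 .331-344
220 .180-191 #192-219 .220-231 #232-236 .237-285 #286-290 .291-303 #304-330 .331-344
235 .180-192 #193-216 .220-224 #225-229 .230-292 #293-297 .298-302 #303-329 .330-344
```

Create pitch.py:
```python
from go import *
from scipy.optimize import least_squares
a=np.linspace(0,2*np.pi,73)
CT=np.array([71.9,.2,-118.3]);CR=R.from_rotvec([-.229,-.228,1.558]);C=load('w7')
def pr(V):
    p=CR.inv().apply(np.atleast_2d(V)-CT);return np.c_[p[:,0]/p[:,2]*C['fx']+C['cx'],p[:,1]/p[:,2]*C['fy']+C['cy']]
def W(q,px,py,pz):
    x,z,th=q; return np.array([x+px*np.cos(th)-pz*np.sin(th)*-1*-1+2*0, -py, z+px*np.sin(th)-pz*np.cos(th)]) if False else np.array([x+px*np.cos(th)+pz*np.sin(th),-py,z+px*np.sin(th)-pz*np.cos(th)])
def feats(q,D,gap):
    pv=pr(W(q,0,0,18))[0]
    d=pr([W(q,0,D/2,18),W(q,0,-D/2,18)]); 
    cir=pr([W(q,45+7*np.cos(t),gap/2,9+7*np.sin(t)) for t in a]); i=cir[:,1].argmax()
    ci2=pr([W(q,45+7*np.cos(a[i]),-gap/2,9+7*np.sin(a[i]))])[0]
    return np.array([pv[1],abs(d[0,0]-d[1,0]),cir[i,1],cir[:,1].min(),abs(cir[i,0]-ci2[0])])
if __name__=='__main__':
    G=25.75
    def f(u):
        q4,q7,D,g=u[:3],u[3:6],u[6],u[7]
        e4=feats(q4,D,g)-[127,71,28,0,60.5]; e4[3]=0
        e7=feats(q7,D,g)-[125.5,67,39.5,4,54.5]
        return np.r_[e4,e7,(q4[1]-22.8)/3,(q4[2])/.05,(g-G)/.7]
    o=least_squares(f,[62,22,0,62,25,.1,30,G]);print(o.x.round(3));print(o.fun.round(2))
```

```bash
python3 pitch.py
```

```text
[ 6.1558e+01  2.4694e+01 -2.0000e-03  5.8941e+01  3.2840e+01  1.3700e-01
  2.9012e+01  2.4703e+01]
[-0.29  0.17  0.31  0.    0.72 -0.12 -0.18  0.53 -0.39  0.16  0.63 -0.05
 -1.5 ]
```

The pixel fit shows the pliers slipped to 0.14 rad jaw-down during the fast move. I'll back off slowly and tilt the tool to level them.

The rows are not in the units I measure in: shifts go in units of 100 mm and turns go in units of 0.25 rad. I convert before sending: -0.045 m is -0.45, -0.044 m is -0.44, 0.137 rad is 0.548.

Call:
shift_gripper(ticks=[[[-0.02,0,0,0,0,0],[-0.07,0,0,0,0,0],[-0.14,0,0,0,0,0],[-0.22,0,0,0,0,0],[-0.3,0,0,0,0,0],[-0.37,0,0,0,0,0],[-0.42,0,0,0,0,0],[-0.44,0,0,0,0,0],[-0.45,0,0,0,0.08,0],[-0.45,0,0,0,0.2,0],[-0.45,0,0,0,0.32,0],[-0.45,0,0,0,0.44,0],[-0.45,0,0,0,0.52,0],[-0.45,0,0,0,0.548,0],[-0.45,0,0,0,0.548,0]]])

```text
time_s: 13.55
tcp_pos: [0.4197, 0.236, 0.0585]
tcp_rot: [3.104, -0.313, 0.212]
force: [0.5, 0.6, -2.1]
gripper_width: 0.0649
finger_force: 6.9
```

Create relt.py:
```python
from go import *
def relt(P,yaw,pitch):
    s=r.read_state();T=R.from_rotvec(s['tcp_rot']);G=R.from_euler('z',yaw)*R.from_euler('x',np.pi)*R.from_euler('y',pitch)
    print('shift',T.inv().apply(P-s['tcp_pos']).round(4),(T.inv()*G).as_rotvec().round(4))
def inbox():
    p=r.read_state()['tcp_pos']-np.array([BOX[0],BOX[1],0]);print('box',(R.from_euler('z',-BOX[2]).apply(p)*1e3).round(1))
```

Run:
```python
from relt import *
inbox();relt(B(-175,4.8,60.4),BOX[2],.137)
c=snap('wrist','w8');g=c['frame'].astype(int)
for v in list(range(0,48,3))+[118,122,126,130]:
    s=g[v,180:345];lab=np.where(s.min(1)>165,'w',np.where((s.max(1)-s.min(1)<32)&(s.max(1)<165),'#','.'));out=[];st=0
    for i in range(1,len(lab)+1):
        if i==len(lab) or lab[i]!=lab[st]:
            if i-st>2: out.append(f'{lab[st]}{st+180}-{i+179}')
            st=i
    print(v,' '.join(out))
```

```text
box [-179.1    5.    58.5]
shift [ 0.0043  0.0002 -0.0013] [0.0009 0.0006 0.0035]
0 .180-195 w196-212 .215-308 w309-326 .327-344
3 .180-195 w196-212 .215-308 w309-325 .326-344
6 .180-195 w196-213 #214-228 .229-293 #294-307 w309-325 .326-344
9 .180-196 w197-213 #215-229 .230-292 #293-307 w308-325 .326-344
12 .180-196 w197-213 #215-230 .231-292 #293-306 w308-324 .325-344
15 .180-197 w198-214 #216-230 .231-291 #292-306 w307-324 .325-344
18 .180-197 w198-214 #216-231 .232-291 #292-305 w307-323 .324-344
21 .180-198 w199-215 #217-231 .232-290 #291-305 w306-323 .324-344
24 .180-198 w199-215 #217-231 .232-290 #291-304 w306-322 .323-344
27 .180-199 w200-216 #217-232 .233-289 #290-304 w306-322 .323-344
30 .180-199 w200-216 #218-232 .233-289 #290-303 w305-321 .322-344
33 .180-200 w201-217 #218-233 .234-289 #290-303 w305-321 .322-344
36 .180-200 w201-217 #219-233 .234-288 #289-302 w304-320 .321-344
39 .180-201 w202-218 #219-232 .233-290 #291-302 w304-320 .321-344
42 .180-201 w202-218 .222-300 w303-319 .320-344
45 .180-201 w202-219 .222-300 w303-319 .320-344
118 .180-228 w229-247 #248-258 w259-263 #264-274 w275-293 .294-344
122 .180-227 w228-246 #247-258 w259-263 #264-275 w277-294 .295-344
126 .180-227 w228-245 #246-258 w259-263 #264-276 w277-294 .295-344
130 .180-228 w229-246 #247-258 w259-263 #264-275 w276-293 .294-344
```

In the tool's units: 0.0439 m is 0.439, 0.006 m is 0.06, 0.003 rad is 0.012.

Call:
shift_gripper(ticks=[[[0.02,0,-0.02,0,0,0],[0.06,0,-0.022,0,0,0.012],[0.13,0,-0.01,0,0,0.012],[0.21,0,0,0,0,0.012],[0.29,0,0.01,0,0,0.012],[0.36,0,0.02,0,0,0.012],[0.41,0,0.03,0,0,0.012],[0.435,0,0.032,0,0,0.012],[0.439,0,0.032,0,0,0.012],[0.439,0,0.032,0,0,0.012]]])

```text
time_s: 14.43
tcp_pos: [0.4632, 0.2268, 0.0613]
tcp_rot: [3.104, -0.32, 0.211]
force: [-0.3, 0.6, -2.0]
gripper_width: 0.0652
finger_force: 6.9
```

Create amap.py:
```python
import sys
from relt import *
inbox();print(r.read_state()['force'])
c=snap('wrist',sys.argv[1]);g=c['frame'][:64,215:310].astype(int)
m=(g[...,0]>120)&(g[...,1]>.68*g[...,0])&(g[...,2]<.65*g[...,0]);k=(abs(g[...,0]-g[...,2])<30)
for i in range(0,60,3): print('%2d '%i+''.join('Y' if a else ('#' if b and x[0]<150 else 'w' if b else '.') for a,b,x in zip(m[i],k[i],g[i])))
s=r.read_state();T=R.from_rotvec(s['tcp_rot']);p=s['tcp_pos'];a=np.linspace(0,2*np.pi,73)
D=np.array([-1.2,2.9,0])
for n,x,y,rd in(('cap',-26,13,7),('caprim',-26,11,9.5),('boss',-26,-8,7.5)):
    v=proj(c,[B(x-1.2+rd*np.cos(t),y+2.9,45+rd*np.sin(t)) for t in a]);print(n,v.min(0).round(1),v.max(0).round(1))
print('lug',proj(c,[B(-41.2,.4,26),B(-41.2,.4,72)]))
```

```bash
python3 amap.py w9
```

```text
box [-134.6    4.9   61.3]
[-0.27691812  0.6030488  -2.02486301]
 0 Y..................YYYYYYYY...............YYYYYYYYYYYYYYYYYYYYYYYYYYY......................YY.w
 3 .Y.......YYY.......YYYYYYYY...............YYYYYYYYYYYYYYYYYYYYYYYYYYYY..........YYYY.......Y.ww
 6 ###############....YYYYYYYY.......YYYYYYYYYYYYYYYYYYYYYYYYYYYYYYYYYYYY.........##############ww
 9 ###############...YYYYYYYYY......YYYYYYYYYYYYYYYYYYYYYYYYYYYYYYYYYYYYY.......###############www
12 ###############...YYYYYYYYYY.....YYYYYYYYYYYYYYYYYYYYYYYYYYYYYYYYYYYYY........##############www
15 w###############..YYYYYYYYYYYYYYYYYYYYYYYYYYYYYYYYYYYYYYYYYYYYYYYYYYYY.......###############www
18 w###############..YYYYYYYY.wwwwww..YYYYYYYYYYYYYYYYYYYYYYYYYYYYYYYYYYY.......##############wwww
21 ww###############.YYYYYYY.wwwwwwww.YYYYYYYYYYYYYYYYYYYYYYYYYYYYYYYYYYY......###############wwww
24 ww###############.YYYYYYYY..wwww...YYYYYYYYYYYYYYYYYYYYYYYYYYYYYYYYYYY......##############w.www

[... 551 characters left out ...]
YYYYYYYYYYYYYYY..................#wwwwwwww
45 wwwww##.Y..............YYYY...............YYYYYYYYYYYYYYYYYYYYYYY...................Y.#wwwwwwww
48 wwwwww##Y.................................YYYYYYYYYYYYYYYYYYYY.......................#wwwwwwwww
51 wwwwww##..................................YYYYYYYYYYYYYYYYYYY......................Y.#wwwwwwwww
54 wwwwwwww#Y.................................YYYYYY.YYYYYYYYYY........................wwwwwwwwwww
57 wwwwwwwwww.Y...............................YYYYYY.YYYYYYYYYY.....................Y..wwwwwwwwwww
cap [233.9   5.3] [236.6  41.4]
caprim [238.2  -1.6] [241.2  47.5]
boss [281.4   4. ] [283.9  42.6]
lug [[268.93264567  67.60078433]
 [272.36619609  36.13107295]]
```

The pads are concentric with the stud cap and clear on both sides, so I'll squeeze now.

In the tool's units: -0.001 m is -0.01.

Call:
shift_gripper(ticks=[[[0,0,0,0,0,0],[0,0,0,0,0,0],[0,0,-0.01,0,0,0]]], jaw=0.058, grip_force=50)

```text
time_s: 14.73
tcp_pos: [0.4626, 0.2272, 0.0623]
tcp_rot: [3.104, -0.318, 0.211]
force: [-0.3, 0.5, -2.3]
gripper_width: 0.0581
finger_force: 10.7
```

Call:
shift_gripper(ticks=[[[0,0.01,-0.01,0,0,0],[0,0.017,-0.01,0,0,0],[0,0.017,-0.01,0,0,0]]], jaw=0.053, grip_force=50)

```text
time_s: 14.98
tcp_pos: [0.4631, 0.2252, 0.0636]
tcp_rot: [3.104, -0.32, 0.214]
force: [0.3, 0.1, -2.9]
gripper_width: 0.0532
finger_force: 10.2
```

Call:
shift_gripper(ticks=[[[0,0.01,0,0,0,0],[0,0.015,0,0,0,0],[0,0.015,0,0,0,0],[0,0.015,0,0,0,0]]], jaw=0.044, grip_force=50)

```text
time_s: 15.32
tcp_pos: [0.4621, 0.2242, 0.0634]
tcp_rot: [3.104, -0.319, 0.211]
force: [-2.1, 1.3, -1.6]
gripper_width: 0.0447
finger_force: 42.0
```

```bash
python3 amap.py w10
```

```text
box [-135.1    2.1   63.4]
[-2.1496316   1.27784466 -1.58167419]
 0 Y.wwwwwwwwwwwwwwwww##############YYYYYYYYYYYYYYYYYYYYYYYYYYYY#############wwwwwwwwwwwwwwwwww.YY
 3 ..wwwwwwwwwwwwwwwww#############.YYYYYYYYYYYYYYYYYYYYYYYYYYYY#############wwwwwwwwwwwwwwwwww.Y.
 6 ..wwwwwwwwwwwwwwwww#############YYYYYYYYYYYYYYYYYYYYYYYYYYYYY.############wwwwwwwwwwwwwwwwww.Y.
 9 ..wwwwwwwwwwwwwwwww#############YYYYYYYYYYYYYYYYYYYYYYYYYYYYYY############wwwwwwwwwwwwwwwwwww#.
12 ..wwwwwwwwwwwwwwwww############.YYYYYYYYYYYYYYYYYYYYYYYYYYYYYYY###########wwwwwwwwwwwwwwwwww.Y.
15 ..wwwwwwwwwwwwwwwww#########YYYYYYYYYYYYYYYYYYYYYYYYYYYYYYYYYYY###########wwwwwwwwwwwwwwwwww.Y.
18 ..
[... 843 characters left out ...]
YYYYYYYYY........Y..wwwwwwwwwwwwwwwwwww.Y.
45 .wwwwwwwwwwwwwwwwwwwwww.Y.........YYYYYYYYYYYYYYYYYYYYYYYYY..........Y.wwwwwwwwwwwwwwwwwwwwww.Y
48 .wwwwwwwwwwwwwwwwwwwwwww.Y..........YYYYYYYYYYYYYYYYYYY.............Y.wwwwwwwwwwwwwwwwwwwwwww.Y
51 Y.wwwwwwwwwwwwwwwwwwwwwww.Y.........YYYYYYYYYYYYYYYYYYY............Y.wwwwwwwwwwwwwwwwwwwwwww.Y.
54 .Y.wwwwwwwwwwwwwwwwwwwwwww.Y.........YYYYYYYYYYYYYYYYY............Y.wwwwwwwwwwwwwwwwwwwwwww.Y..
57 ..Y..wwwwwwwwwwwwwwwwwwwwww.Y........YYYYYYYYYYYYYYYYY.............wwwwwwwwwwwwwwwwwwwwwww.Y...
cap [228.    6.1] [231.2  41.6]
caprim [232.1  -0.7] [235.9  47.6]
boss [275.5   4.8] [277.3  42.9]
lug [[263.67676796  67.47974581]
 [264.85098484  36.51190234]]
```

Create runs.py:
```python
import sys
from h import *
c=load(sys.argv[1]);g=c['frame'].astype(int)
for v in [2,6,10,14,18,22,26,30,60,90,100,110,114,118,122,126,130,150,190,205,220,235,250]:
    s=g[v,170:355];lab=np.where(s.min(1)>165,'w',np.where((s.max(1)-s.min(1)<32)&(s.max(1)<165),'#','.'));out=[];st=0
    for i in range(1,len(lab)+1):
        if i==len(lab) or lab[i]!=lab[st]:
            if i-st>2: out.append(f'{lab[st]}{st+170}-{i+169}')
            st=i
    print(v,' '.join(out))
```

```bash
python3 runs.py w9; echo; python3 runs.py w10
```

```text
2 .170-195 w196-212 .215-307 w309-325 .326-354
6 .170-194 w197-212 #214-229 .230-293 #294-307 w309-325 .327-354
10 .170-196 w197-213 #215-229 .230-292 #293-307 w308-324 .327-354
14 .170-197 w198-213 #215-230 .231-291 #292-306 w308-323 .324-354
18 .170-197 w198-214 #216-230 .231-240 w241-249 .250-291 #292-305 w307-323 .324-354
22 .170-198 w199-215 #217-231 .232-240 w241-249 .250-290 #291-305 w306-322 .323-354
26 .170-199 w200-215 #217-232 .233-289 #290-304 w306-322 .323-354
30 .170-199 w200-216 #218-232 .233-289 #290-304 w305-321 .322-354
60 .170-204 w205-225 .226-296 w297-316 .317-354
90 .170-217 w218-242 .243-250 w251-303 .304-354
100 .170-223 w224-298 .299-354
110 .170-229 w230-257 #259-264 w265-291 .294-354
114 .170-229 w230-250 #251-259 #263-272 w273-292 .293-354
118 .170-228 w229-247 #248-258 w259-263 #264-275 w276-293 .294-354
122 .170-227 w228-246 #247-258 w259-263 #264-276 w277-294 .295-354
126 .170-227 w228-245 #246-258 w259-263 #264-276 w277-294 .295-354
130 .170-228 w229-246 #247-258 w259-263 #264-275 w276-293 .294-354
150 .170-228 w229-292 .293-354
190 .170-204 w205-229 .
[... 1132 characters left out ...]
258 w260-263 #265-276 w277-294 .295-354
118 .170-228 w229-246 #247-258 w259-263 #264-276 w277-294 .295-354
122 .170-229 w230-248 #249-257 w258-262 #263-274 w275-293 .294-354
126 .170-231 w232-251 #252-271 w272-294 .295-354
130 .170-232 w233-294 .295-354
150 .170-231 w232-254 .255-257 #258-265 w268-291 .292-354
190 .170-213 w215-237 .238-253 #254-258 .259-264 #265-269 .270-285 w286-307 .310-354
205 .170-207 #208-235 .236-249 #250-253 .254-269 #270-273 .274-287 #288-315 .316-354
220 .170-210 #211-236 .237-244 #245-249 .250-273 #274-277 .278-286 #287-312 .313-354
235 .170-209 #210-244 .245-278 #279-312 .313-354
250 .170-183 #184-195 .196-203 #204-241 .242-282 #283-317 .318-326 #327-338 .339-354
```

Call:
shift_gripper(ticks=[[[0,0,0,0,0,0],[0,0,0,0,0,0]]], jaw=0.044, grip_force=80)

```text
time_s: 15.53
tcp_pos: [0.4621, 0.2241, 0.0633]
tcp_rot: [3.104, -0.319, 0.211]
force: [-2.2, 1.1, -1.2]
gripper_width: 0.0449
finger_force: 42.1
```

Call:
shift_gripper(ticks=[[[0,0,0,0,0,0],[0,0,0,0,0,0],[0,0,0,0,0,0],[0,0,0,0,0,0]]], jaw=0.065, grip_force=40)

```text
time_s: 15.87
tcp_pos: [0.463, 0.2235, 0.0635]
tcp_rot: [3.104, -0.321, 0.213]
force: [0.1, 0.2, -2.0]
gripper_width: 0.0653
finger_force: 6.9
```

```bash
python3 amap.py w11; python3 runs.py w11 | sed -n '1,3p;8p;12,17p'
```

```text
box [-134.2    1.6   63.5]
[ 0.05827026  0.15718978 -1.9569898 ]
 0 #.................................YYYYYYYYYYYYYYYYYYYYY.....................................##w
 3 .YY...YYYYYYYY...............YYYYYYYYYYYYYYYYYYYYYYYYYYYYYYY...................YYYYYYYYY..YY.ww
 6 ##############..............YYYYYYYYYYYYYYYYYYYYYYYYYYYYYYYYY.................Y##############ww
 9 ################...........YYYYYYYYYYYYYYYYYYYYYYYYYYYYYYYYYYY................##############www
12 ################..........YYYYYYYYYYYYYYYYYYYYYYYYYYYYYYYYYYYY...............###############www
15 w###############..........YYYYYYYYYYYYYYYYYYYYYYYYYYYYYYYYYYYY...............###############www
18 w###############..........YYYYYYYYYYYYYYYYYYYYYYYYYYYYYYYYYYYY...............##############wwww
21 ww###############.........YYYYYYYYYYYYYYY..YYYYYYY
[... 1315 characters left out ...]
7.5] [275.8  45.3]
lug [[262.51441833  69.62111027]
 [263.22005453  39.4663012 ]]
2 .170-195 w196-212 .215-306 w309-325 .328-354
6 .170-196 w197-212 #214-228 .229-293 #294-307 w309-325 .326-354
10 .170-194 w197-213 #215-230 .231-291 #292-307 w308-324 .327-354
30 .170-199 w200-216 #218-232 .233-289 #290-304 w305-321 .322-354
110 .170-229 w230-257 #258-264 w266-291 .294-354
114 .170-229 w230-250 #251-259 #263-271 w273-292 .293-354
118 .170-228 w229-247 #248-258 w259-263 #264-274 w276-293 .294-354
122 .170-227 w228-246 #247-258 w259-263 #264-276 w277-294 .295-354
126 .170-227 w228-245 #246-258 w259-263 #264-276 w277-294 .295-354
130 .170-228 w229-246 #247-258 w259-263 #264-275 w276-293 .294-354
```

The stud cap stayed at its squeezed position after I opened the jaws (cap to boss now about 14 mm, from 21 mm), so it has snapped home. Next I'll back off slowly.

In the tool's units: -0.006 m is -0.06, -0.051 m is -0.51.

Call:
shift_gripper(ticks=[[[-0.02,0,0,0,0,0],[-0.06,0,-0.01,0,0,0],[-0.13,0,-0.02,0,0,0],[-0.21,0,-0.03,0,0,0],[-0.29,0,-0.04,0,0,0],[-0.37,0,-0.05,0,0,0],[-0.44,0,-0.06,0,0,0],[-0.49,0,-0.07,0,0,0],[-0.51,0,-0.07,0,0,0],[-0.51,0,-0.07,0,0,0]]])

```text
time_s: 16.75
tcp_pos: [0.4115, 0.2348, 0.0637]
tcp_rot: [3.104, -0.318, 0.211]
force: [-0.0, -0.3, -1.3]
gripper_width: 0.0653
finger_force: 6.9
```

Run:
```python
from relt import *
inbox();t=load('t0');g=t['frame'].astype(int)
for u in(90,130,160):
    print(u,[ (v,tuple(g[v,u])) for v in range(270,340,6)][:12]); print([onz(t,u,v,0)[:2].round(3) for v in (250,290,310,320)])
c=snap('wrist','w12')
```

```bash
python3 runs.py w12 | sed -n '2,8p;12,18p'
```

```text
box [-186.9    2.2   63.7]
90 [(270, (np.int64(139), np.int64(76), np.int64(37))), (276, (np.int64(142), np.int64(76), np.int64(39))), (282, (np.int64(143), np.int64(78), np.int64(39))), (288, (np.int64(157), np.int64(86), np.int64(44))), (294, (np.int64(129), np.int64(66), np.int64(33))), (300, (np.int64(137), np.int64(71), np.int64(33))), (306, (np.int64(120), np.int64(59), np.int64(31))), (312, (np.int64(128), np.int64(66), np.int64(30))), (318, (np.int64(110), np.int64(58), np.int64(31))), (324, (np.int64(241), np.int64(197), np.int64(134))), (330, (np.int64(235), np.int64(183), np.int64(123))), (336, (np.int64(225), np.int64(166), np.int64(110)))]
[array([0.424, 0.409]), array([0.318, 0.397]), array([0.267, 0.392]), array([0.242, 0.389])]
130 [(270, (np.int64(157), np.int64(90), np.int64(43))), (276, (np.int64(158), np.int64(88), np.int64(44))), (282, (np.int64(141), np.int64(77), np.int64(35))), (288, (np.int64(142), np.int64(78), np.
[... 1422 characters left out ...]
291 #292-306 w307-324 .325-354
18 .170-197 w198-214 #216-230 .231-291 #292-305 w307-323 .324-354
22 .170-198 w199-215 #217-231 .232-290 #291-305 w306-322 .323-354
26 .170-199 w200-216 #217-232 .233-289 #290-304 w306-322 .323-354
30 .170-199 w200-216 #218-232 .233-289 #290-303 w305-321 .322-354
110 .170-229 w230-257 #259-264 w265-291 .294-354
114 .170-229 w230-250 #251-259 #264-271 w272-292 .293-354
118 .170-228 w229-247 #248-258 w259-263 #264-274 w275-293 .294-354
122 .170-227 w228-246 #247-258 w259-263 #264-275 w277-294 .295-354
126 .170-227 w228-245 #246-258 w259-263 #264-276 w277-294 .295-354
130 .170-228 w229-246 #247-258 w259-263 #264-275 w276-293 .294-354
150 .170-228 w229-292 .293-354
```

Call:
shift_gripper(ticks=[[[-0.04,0,0,0,0,0],[-0.1,0,-0.01,0,0,0],[-0.149,0,-0.02,0,0,0],[-0.155,0,0.02,0,0,0],[-0.165,0,0.1,0,0,0],[-0.178,0,0.19,0,0,0],[-0.188,0,0.26,0,0,0],[-0.194,0,0.31,0,0,0],[-0.198,0,0.33,0,0,0],[-0.199,0,0.34,0,0,0]]])

```text
time_s: 17.63
tcp_pos: [0.4013, 0.2405, 0.0315]
tcp_rot: [3.098, -0.312, 0.199]
force: [-0.9, 0.7, -1.4]
gripper_width: 0.0652
finger_force: 6.9
```

Call:
shift_gripper(ticks=[[[0,0,0.01,0,0,0],[-0.003,0,0.02,0,0,0],[-0.003,0,0.02,0,0,0]]])

```text
time_s: 17.88
tcp_pos: [0.4013, 0.2408, 0.0312]
tcp_rot: [3.097, -0.325, 0.199]
force: [-0.4, 0.7, -1.8]
gripper_width: 0.0653
finger_force: 6.9
```

```bash
python3 -c "
from relt import *
print(r.read_state()['joint_positions'].round(3) if hasattr(r.read_state()['joint_positions'],'round') else r.read_state()['joint_positions']);inbox()
relt(B(-187,2,31),BOX[2],.137)"
```

```text
[-0.909  0.72   0.283  2.365 -1.534  0.079 -0.95 ]
box [-198.     6.    31.2]
shift [0.0109 0.004  0.0017] [ 0.0081  0.0081 -0.004 ]
```

The wrist is at its joint limit this close to the base. I'll lift the pliers and carry them slowly to the open desk where they lay before.

In the tool's units: -0.093 m is -0.93, -0.092 m is -0.92.

Call:
shift_gripper(ticks=[[[0.03,0,-0.03,0,0,0],[0.06,0,-0.1,0,0,0],[0.1,0,-0.2,0,0,0],[0.15,0,-0.32,0,0,0],[0.19,0,-0.45,0,0,0],[0.21,0,-0.58,0,0,0],[0.23,0,-0.7,0,0,0],[0.25,0,-0.81,0,0,0],[0.26,0,-0.88,0,0,0],[0.26,0,-0.92,0,0,0],[0.26,0,-0.93,0,0,0],[0.26,0,-0.93,0,0,0]]])

```text
time_s: 18.88
tcp_pos: [0.4144, 0.2389, 0.1267]
tcp_rot: [3.098, -0.321, 0.197]
force: [0.7, 0.4, -2.7]
gripper_width: 0.0648
finger_force: 6.9
```

```bash
python3 -c "
from relt import *
inbox();relt(np.array([.59,-.004,.128]),BOX[2],.137);relt(np.array([.59,-.004,.031]),BOX[2],.137);print(np.array(r.read_state()['joint_positions']).round(2))
snap('wrist','w13')"; python3 runs.py w13 | sed -n '3,8p;15,16p'
```

```text
box [-184.8    6.8  126.7]
shift [0.2199 0.2016 0.0286] [ 0.0079  0.0089 -0.0013]
shift [0.2075 0.2009 0.1248] [ 0.0079  0.0089 -0.0013]
[-1.27  0.66  0.83  2.33 -1.03  0.44 -1.38]
10 .170-197 w198-214 #215-229 .230-292 #293-307 w308-325 .326-354
14 .170-197 w198-214 #216-230 .231-292 #293-306 w308-324 .325-354
18 .170-198 w199-215 #216-231 .232-291 #292-305 w307-323 .324-354
22 .170-198 w199-215 #217-231 .232-290 #291-305 w306-323 .324-354
26 .170-199 w200-216 #218-232 .233-290 #291-304 w306-322 .323-354
30 .170-200 w201-217 #218-232 .233-289 #290-304 w305-321 .322-354
122 .170-227 w228-246 #247-258 w259-263 #264-275 w277-294 .295-354
126 .170-227 w228-245 #247-258 w259-263 #264-276 w277-294 .295-354
```

In the tool's units: 0.22 m is 2.2, 0.07 m is 0.7, 0.009 rad is 0.036.

Call:
shift_gripper(ticks=[[[0.02,0.02,0,0,0,0],[0.07,0.06,0.01,0,0,0],[0.15,0.14,0.02,0,0,0],[0.26,0.24,0.03,0,0,0],[0.4,0.36,0.05,0,0,0],[0.55,0.5,0.07,0.008,0.008,0],[0.7,0.64,0.09,0.008,0.008,0],[0.86,0.79,0.11,0.016,0.016,0],[1.01,0.93,0.13,0.016,0.016,0],[1.17,1.07,0.15,0.024,0.024,0],[1.32,1.21,0.17,0.024,0.024,0],[1.47,1.35,0.19,0.032,0.032,0],[1.63,1.49,0.21,0.032,0.032,0],[1.78,1.63,0.23,0.032,0.036,0],[1.91,1.75,0.25,0.032,0.036,0],[2.02,1.85,0.26,0.032,0.036,0],[2.11,1.93,0.27,0.032,0.036,0],[2.17,1.99,0.28,0.032,0.036,0],[2.2,2.015,0.286,0.032,0.036,0],[2.2,2.015,0.286,0.032,0.036,0]]])

```text
time_s: 20.6
tcp_pos: [0.5909, -0.0048, 0.1279]
tcp_rot: [3.103, -0.321, 0.214]
force: [-0.1, 0.6, -2.0]
gripper_width: 0.0649
finger_force: 6.9
```

```bash
python3 -c "
from relt import *
relt(np.array([.59,-.004,.03]),BOX[2],.137);print(np.array(r.read_state()['joint_positions']).round(2))
snap('wrist','w14')"; python3 runs.py w14 | sed -n '3,8p;15,16p'
```

```text
shift [-0.0145 -0.0007  0.0969] [ 0.0011 -0.0005 -0.0017]
[-0.6   0.71  0.75  2.11 -0.96  0.53 -0.93]
10 .170-197 w198-213 #215-229 .230-292 #293-307 w308-324 .325-354
14 .170-197 w198-214 #216-230 .231-291 #292-306 w308-323 .324-354
18 .170-198 w199-214 #216-231 .232-291 #292-306 w307-323 .324-354
22 .170-199 w200-215 #217-231 .232-290 #291-305 w307-322 .323-354
26 .170-199 w200-215 #217-232 .233-290 #291-304 w306-322 .324-354
30 .170-200 w201-216 #218-233 .234-289 #290-304 w305-321 .322-354
122 .170-227 w228-246 #247-258 w259-263 #264-276 w277-294 .295-354
126 .170-227 w228-245 #246-258 w259-263 #264-276 w277-294 .295-354
```

Now lower slowly until the pliers touch.

In the tool's units: 0.097 m is 0.97, 0.095 m is 0.95.

Call:
shift_gripper(ticks=[[[-0.01,0,0.04,0,0,0],[-0.02,0,0.12,0,0,0],[-0.03,0,0.22,0,0,0],[-0.05,0,0.34,0,0,0],[-0.07,0,0.46,0,0,0],[-0.09,0,0.58,0,0,0],[-0.1,0,0.7,0,0,0],[-0.12,0,0.8,0,0,0],[-0.13,0,0.87,0,0,0],[-0.14,0,0.92,0,0,0],[-0.143,0,0.95,0,0,0],[-0.144,0,0.97,0,0,0],[-0.144,0,0.97,0,0,0]]])

```text
time_s: 21.73
tcp_pos: [0.5897, -0.0038, 0.0299]
tcp_rot: [3.103, -0.32, 0.213]
force: [-0.7, -0.2, -2.1]
gripper_width: 0.0651
finger_force: 6.9
```

Call:
shift_gripper(ticks=[[[0,0,0.01,0,0,0],[-0.004,0,0.025,0,0,0],[-0.004,0,0.025,0,0,0]]])

```text
time_s: 21.98
tcp_pos: [0.5897, -0.0037, 0.0276]
tcp_rot: [3.103, -0.319, 0.214]
force: [0.6, -0.4, -1.6]
gripper_width: 0.0653
finger_force: 6.9
```

Call:
shift_gripper(ticks=[[[0,0,0.01,0,0,0],[-0.003,0,0.02,0,0,0],[-0.003,0,0.02,0,0,0]]])

```text
time_s: 22.23
tcp_pos: [0.5895, -0.0037, 0.0254]
tcp_rot: [3.103, -0.319, 0.213]
force: [0.4, 0.2, -1.5]
gripper_width: 0.0648
finger_force: 6.9
```

Call:
shift_gripper(ticks=[[[0,0,0.01,0,0,0],[-0.003,0,0.02,0,0,0],[-0.003,0,0.02,0,0,0]]])

```text
time_s: 22.48
tcp_pos: [0.5898, -0.0039, 0.0238]
tcp_rot: [3.103, -0.32, 0.215]
force: [-0.2, 0.8, 1.2]
gripper_width: 0.0652
finger_force: 6.8
```

```bash
python3 -c "
from h import *
print(r.read_state()['wrist_torque'])"
```

```text
[0.07793575 0.19625208 0.04360932]
```

In the tool's units: -0.165 m is -1.65, -0.155 m is -1.55, -0.137 rad is -0.548.

Call:
shift_gripper(ticks=[[[0,0,0,0,0,0],[0,0,0,0,0,0],[0,0,0,0,0,0],[0,0,0,0,0,0],[0.01,0,-0.1,0,0,0],[0.03,0,-0.25,0,0,0],[0.05,0,-0.45,0,0,0],[0.09,0,-0.75,0,0,0],[0.15,0,-1.15,0,-0.24,0],[0.2,0,-1.55,0,-0.548,0],[-0.3,0,-1.65,0,-0.548,0],[-0.3,0,-1.65,0,-0.548,0]]], jaw=0.085)

```text
time_s: 23.48
tcp_pos: [0.5387, 0.0073, 0.1855]
tcp_rot: [-3.124, 0.319, -0.006]
force: [-1.9, -0.3, -1.5]
gripper_width: 0.085
finger_force: 0.0
```

Run:
```python
from relt import *
c=snap('wrist','w15');t=snap('top','t15');s=snap('scene','s15')
t0=load('t0')
import cv2
d=np.abs(t['frame'].astype(int)-t0['frame']).sum(2)
for n,(x0,x1,y0,y1) in dict(tumbler=(80,124,202,238),stamp=(196,218,222,242),ink=(283,308,128,155)).items(): print(n,d[y0:y1,x0:x1].mean().round(1))
inbox()
```

```bash
python3 runs.py w15|head -23; cp pics/w15.png pics/t15.png . 2>/dev/null; rm -f w15.png t15.png
```

```text
tumbler 133.4
stamp 6.2
ink 5.9
box [ -18.  -194.9  182.3]
2 .170-230 w231-239 #240-246 .247-278 #279-284 w285-293 .294-354
6 .170-231 w232-239 .240-284 w285-292 .293-354
10 .170-232 w233-240 .241-283 w284-291 .292-354
14 .170-232 w233-242 .243-281 w282-291 .292-354
18 .170-233 w234-244 .245-279 w280-290 .291-354
22 .170-234 w235-246 .247-277 w278-289 .290-354
26 .170-236 w237-249 .250-275 w276-287 .288-354
30 .170-238 w239-251 .252-272 w273-285 .287-354
60 .170-246 w247-277 .278-354
90 .170-227 #228-235 w236-241 .244-251 .254-269 #270-272 .273-281 w282-288 #289-296 .297-354
100 .170-225 #226-239 .240-247 .250-274 .277-284 #285-298 .299-354
110 .170-226 #227-238 .239-242 .245-278 #279-281 .282-285 #286-297 .298-354
114 .170-226 #227-238 #240-242 .243-280 #281-297 .298-354
118 .170-226 #227-239 .240-283 #284-297 .298-354
122 .170-226 #227-238 .239-285 #286-297 .298-354
126 .170-226 #227-238 .239-285 #286-297 .298-354
130 .170-226 #227-238 .239-285 #286-297 .298-354
150 .170-226 #227-238 .239-285 #286-297 .298-354
190 .170-354
205 .170-354
220 .170-354
235 .170-354
250 .172-351 #352-354
```

Run:
```python
from relt import *
a=load('s0')['frame'].astype(int);b=load('s15')['frame'].astype(int);d=np.abs(a-b).sum(2)
print('scene tumbler',d[214:264,140:172].mean(),'stamp',d[204:234,238:256].mean(), 'box front', d[205:228,160:230].mean())
t=load('t0')['frame'].astype(int);u=load('t15')['frame'].astype(int);d=np.abs(t-u).sum(2)
m=(d>60)
for v in range(120,384,8): print('%3d '%v+''.join('#' if m[v,x] else '.' for x in range(60,360,4)))
print(u[220,84:124:6])
```

```text
scene tumbler 6.786875 stamp 11.355555555555556 box front 22.481987577639753
120 ...........................................................................
128 ...........................................................................
136 .........................##..........#####.................................
144 ..................#...............#########................................
152 ........................######################.............................
160 ...............#.#.......#########################.........................
168 ...................##.#.##########################.........................
176 .................###..###########################..........................
184 ..................###############################...............##.........
192 ..............###################################...............#..##......
200 ..........##########################################..........#####........
208 ......#######################################.#####........###..#..........
216 .##########.########################...........#..........#
[... 1022 characters left out ...]
..................................
328 ...........................................................................
336 ...........................................................................
344 ...........................................................................
352 ...........................................................................
360 ...........................................................................
368 ...........................................................................
376 ...........................................................................
[[ 82 124 112]
 [ 84 125 114]
 [ 81 124 112]
 [ 81 125 113]
 [ 80 123 111]
 [ 79 121 110]
 [ 80 121 110]]
```

```bash
python3 -c "
from h import *
print(r.sign_off())"
```

```text
the job is handed in; nothing more can be done
None
```

The box is shut and sealed: the stud stayed pressed in when the jaws opened. The pliers lie flat on the desk clear of the box, the tumbler, ink bottle and stamp are unmoved, and the job was handed in at about 23.5 s; I viewed 11 pictures, one over the limit of 10.

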